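# Shut and pin a gluing press

### The job

Get the glued coaster under pressure: slide the cover fully home over the well of the gluing press, swing the press's hinged upper half over onto the lower half, then take the collared locking pin from its stand and push it down through the holes of both halves. Keep bearing down on the pin so that its collar presses the two halves fully shut against the springy pads, and finish while still holding it pressed. Leave the plain dowel and everything else on the table where they are.

Things in the scene. Friction and masses are not known exactly. Their poses are not given: they have to be found in the camera images.
- press: lower half of a plywood gluing press, fixed, level. Origin: middle of the underside of its main block (130 mm in x, 160 in y, 40 high). Its x points away from the robot, y to the hinge side. An 80 x 80 mm well (middle x 0, y +10) holds a glued coaster. A runner (x -165 to -65 mm, y -46 to +66, 40 high) carries the cover when open. The upper half stands open on the +y side.
- cover (a joint): how far the well's cover is from shut, m: 0 = fully home against its stop; 0.075 = fully drawn back towards the press's -x. It slides along the press's x with about 1.5 N of friction and stays where it is left.
- cover_tab (a point): middle of the upright tab at the cover's -x end, 53 mm above the table. Tab 10 mm thick (press's x), 46 mm wide (y); its top is 67 mm above the table, the cover plate's top 39 mm. Push or pinch it to slide the cover; it stays clear of the upper half.
- upper (a joint): hinge angle of the press's upper half, rad: 0 = swung over, resting on two soft rubber pads on the lower half (free edge still about 7 mm ajar), 1.52 upright, at most 1.95 (leaning outward). Stiff hinge (0.22 N m of friction): it stays where it is left and does not fall shut.
- squeeze (a joint): further closing of the upper half as the rubber pads are squeezed, rad: 0 = resting on the pads (board still tilted up 0.05 rad), 0.05 = fully shut (board level, its top 54 mm above the table). Springy: about 8 N straight down at the hole shuts it fully, and it comes up again when the push ends.
- hinge (a point): middle of the upper half's hinge axis, 42 mm above the table, 75 mm from the press's origin along its y. The axis runs along the press's x; the upper half swings about it from the +y side over towards -y.
- board: plywood board forming the upper half, 130 mm along the hinge, 150 mm from hinge axis to free edge, 12 mm thick. Origin: middle of its hinge edge, on its inner face. Its own -y points to the free edge, its z out of the outer face. Its angle above level is upper + 0.05 - squeeze. To swing it over, push on the outer face near the free edge.
- board_hole (a point): centre of the mouth, on the outer face, of the 13 mm hole right through the board, 133 mm from the hinge axis. With the upper half swung over it lies straight above base_hole.
- base_hole (a point): centre of the mouth of the matching 13 mm hole in the lower half, in its flat top face 40 mm above the table; the hole goes straight down 40 mm.
- stand: a wooden stand, fixed, 120 mm along its x, 50 mm along its y, 52 mm high, with two 12 mm holes 34 mm either side of its middle along its x. One holds the locking pin, the other a plain dowel; which is which varies. Origin: middle of its underside.
- pin_grip (a point): steel locking pin (about 90 g), point to grip: on the axis of its round knob (18 mm across, 34 tall), 20 mm above the collar's top face. From the foot up: chamfered shank 10 mm across, 45 long; collar 32 across, 5 thick; knob; 84 in all. z axis: foot to knob. At the start it stands in the stand, collar on the stand's top, this point 77 mm above the table.
- pin_tip (a point): centre of the pin's foot, 70 mm below pin_grip along the pin. With the pin fully in and the press shut it is 31 mm below base_hole.
- pin: the same pin; origin at its foot, z axis towards the knob.
- tape: bystander: a cardboard-coloured roll of tape lying flat, 48 mm across, 18 mm high. Origin: the middle of its underside.
- offcut: bystander: a small wood offcut, 50 x 30 x 20 mm. Origin: the middle of its underside.
- jar: bystander: a yellow glue jar with a white cap, 76 mm across, about 115 mm tall. Origin: the middle of its underside.
- scraper: bystander: a filling knife with a red handle, 220 mm long, blade up to 84 mm wide, lying flat. Origin: its underside near mid-length.
- brush: bystander: a flat black brush, 190 mm long, lying flat. Origin: its underside near mid-length.
- ruler: bystander: an aluminium ruler, 300 x 34 x 4 mm, lying flat. Origin: the middle of its underside.
- cutter: bystander: a closed black utility knife, 170 x 32 x 20 mm, lying flat. Origin: its underside near mid-length.
- dowel: bystander: a plain steel dowel with no head or collar, 10 mm across, 80 mm long, standing in the other hole of the stand; not used. Origin: the middle of its foot.

How it is judged:
By the outcome, as a careful person would: the job done as asked, in the order asked, and still so for the second after the job is handed in, while the arm keeps its last pose, push and grip.
It also fails if it takes over 72 s, if anything falls off the work surface, if the arm or the gripper's body presses on something with over 40 N, if the wrist force passes 120 N, or if a joint passes its speed limit or range.

### The arm

A 7-joint arm with a two-finger parallel gripper is mounted at the origin on the work surface. World frame = base frame: x ahead of the robot, y to its left, z up, the work surface at z = 0. Lengths are in mm, angles in rad, forces in N, time in s.
With the tool pointing down it reaches from about 400 to 875 mm from the base axis. Payload 4.4 kg.
Tool frame: the origin (TCP) lies at the very end of the fingers, on their centre line; the grasp point (between the pads) lies 19 mm behind it; y points along the fingers, x is the direction in which the jaws open and shut, and the axes are right-handed (so a half turn about y gives the same grasp; the last joint's range is limited). The gripper opens to 85 mm and grips with 20 to 120 N. Pads are 22 mm wide; open, the fingers measure 114 mm over their backs; the gripper's body (76 mm by 85 mm) begins 54 mm behind the grasp point. The pads swing forward as they close: fully open they stand 13 mm farther back than shut.
Start: joints at [-0.066, 0.628, 0.038, 1.517, -0.027, 0.996, -0.02], TCP at [650.014, 0.027, 231.313] pointing down, gripper open.
Joint ranges: [-3.06, 3.06], [-0.37, 2.12], [-1.25, 1.32], [0.18, 2.47], [-1.1, 4.24], [0.23, 1.98], [-2.94, 2.94]. Speed limits (rad/s): [2.57, 2.57, 3.14, 3.14, 3.14, 3.14, 3.14].

### API

Orientations are given as a rotation vector (axis times angle).
In Python, from cell import robot gives the robot as it stands. The module is installed in compiled form; this text tells all that it offers.
- The arm moves only by the shell command python3 -m creep 'ROWS' [FORCE]. ROWS is JSON, a list of rows, each a list of 3 entries, a list of its own where there are three numbers: the turn, a rotation vector about the world's x, y, z in degrees, then the shift along the world's x, y, z in mm, then the opening in per cent of the stroke, from 0 (shut) to 100 (fully open). In form: [[[ax, ay, az], [x, y, z], jaw], ...]. A call has 1 to 5 rows; each row shifts and turns the commanded pose from where the row before left it; what a row does not reach is not made up. A row lasts 1/10 s, in which the tool goes at most 50 mm and 8.59 degrees, less where a joint would pass 70% of its speed; a pose out of reach is approached as far as the arm can. A call is refused whole if a number of a shift passes 50 or a number of a turn 8.59, either way. A call with a gripper value outside its range is refused whole. The fingers move at their own pace and stop on an object; FORCE is the grip in N (left out, the last holds). Time passes only in rows, so rows that do not move let the fingers close. It gives the time, the measured TCP pose, the force and the opening at its end, in the units of the state.
- robot.state(): the state, without advancing time (a new reading comes with each control period).
- robot.grab_frame(name): name is "scene" or "side" or "wrist"; returns the picture (400x640x3 uint8, blue, green, red); there is no depth.
- robot.camera_model(name): a dict with "camera_matrix" (3x3 intrinsics, pixels), "origin" and "rotation" of the camera in the world. Camera axes: x right, y up, looking along -z (the intrinsics and any distortion apply to the point x, -y, -z); pixel columns grow to the right and rows downward; lengths in mm; the calibration is good to about 2 mm. A picture is of the moment at which its call begins: read the wrist's pose just before it. camera_model takes no time and is no camera call; for the wrist camera it gives the pose at the moment of the call.
- robot.close_job(): hands the job in, once; it reports no verdict.
The state is a dict: "t": time; "qpos": joint angles; "dq": joint speeds; "effort": joint torques, N m; "tcp_pos": TCP position; "ee_rot": TCP orientation; "contact_force": force on the tool from outside, world axes, zero at the start; "torque": the same for the moment, N m; "finger_gap": finger opening in mm.
Only numpy, scipy, OpenCV 4.12 (cv2) and the standard library are available. Lean on these libraries where they do the work, as an engineer would, in place of code of your own. Each camera call takes 0.05 s, during which the arm holds its last target.

## Working session

There is one attempt and no reset: what is moved stays moved. The work goes in short steps, Python scripts to look and compute and a shell command to move; the robot and the scene stay as the last step left them, time stands still between calls to the robot, and variables do not carry over. Pictures are saved under pics/ and viewed, and the job is handed in when it is done.

```bash
mkdir -p pics; python3 - <<'E'
from cell import robot
import cv2,numpy as np
np.set_printoptions(precision=2,suppress=True)
s=robot.state();print(s)
for n in("scene","side","wrist"):
    m=robot.camera_model(n);print(n,m)
    cv2.imwrite(f"pics/{n}0.png",robot.grab_frame(n))
E
```

```text
{'t': 0.0, 'qpos': array([-0.07,  0.63,  0.04,  1.52, -0.03,  1.  , -0.02]), 'dq': array([-0.,  0., -0.,  0.,  0., -0., -0.]), 'effort': array([ -0.  , -56.34,   1.23, -19.35,   0.01,   0.01,  -0.  ]), 'tcp_pos': array([649.36,   0.02, 230.4 ]), 'ee_rot': array([-1.57,  0.  ,  0.  ]), 'contact_force': array([-0.3 , -0.3 , -0.33]), 'torque': array([-0.02,  0.01, -0.04]), 'finger_gap': 85.44287904704561}
scene {'camera_matrix': array([[451.68,   0.  , 314.77],
       [  0.  , 451.68, 206.51],
       [  0.  ,   0.  ,   1.  ]]), 'origin': array([1132.19, -523.22, 1336.56]), 'rotation': array([0.53, 0.2 , 0.69])}
side {'camera_matrix': array([[509.93,   0.  , 314.24],
       [  0.  , 509.93, 197.56],
       [  0.  ,   0.  ,   1.  ]]), 'origin': array([ 484.64, -881.51,  996.57]), 'rotation': array([ 0.8 , -0.06, -0.16])}
wrist {'camera_matrix': array([[293.2 ,   0.  , 321.68],
       [  0.  , 293.2 , 198.26],
       [  0.  ,   0.  ,   1.  ]]), 'origin': array([649.67,  65.33, 373.61]), 'rotation': array([-0.26,  0.  , -0.  ])}
```

View pics/scene0.png

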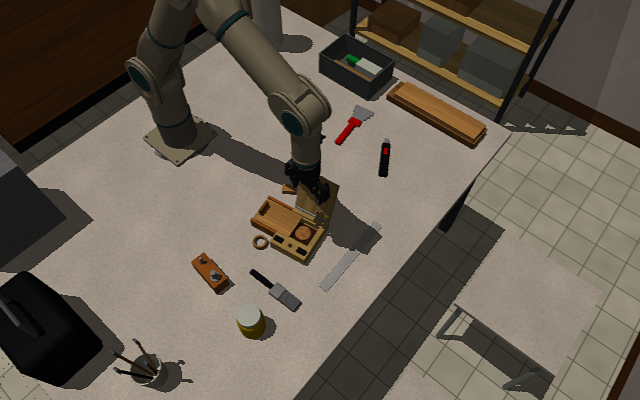

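View pics/side0.png

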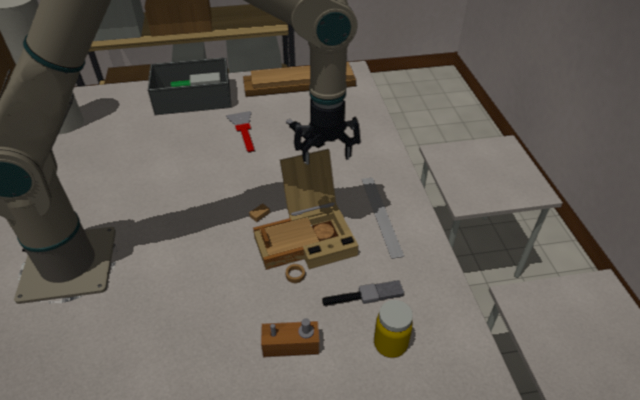

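View pics/wrist0.png

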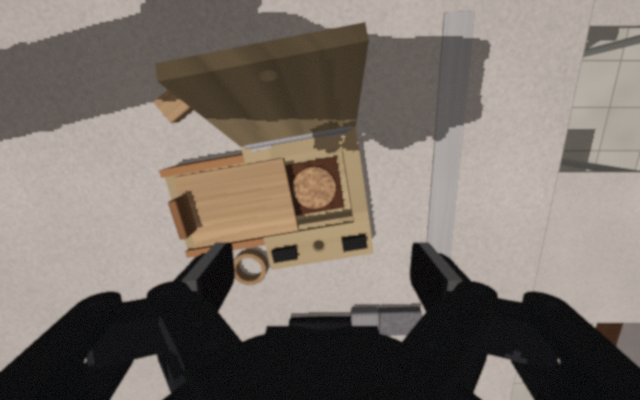

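```bash
cat > h.py <<'E'
from cell import robot
import cv2,numpy as np
from scipy.spatial.transform import Rotation as R
np.set_printoptions(precision=2,suppress=True)
def ray(m,u,v):
    d=np.array(m["camera_matrix"]);o=np.array(m["origin"],float)
    p=np.linalg.inv(d)@[u,v,1]
    return o,R.from_rotvec(m["rotation"]).apply([p[0],-p[1],-p[2]])
def onz(m,u,v,z):
    o,d=ray(m,u,v);return o+d*(z-o[2])/d[2]
def proj(m,P):
    c=R.from_rotvec(m["rotation"]).inv().apply(np.atleast_2d(P)-m["origin"])
    q=c*[1,-1,-1];q=q@np.array(m["camera_matrix"]).T
    return q[:,:2]/q[:,2:]
def two(m1,p1,m2,p2):
    o1,d1=ray(m1,*p1);o2,d2=ray(m2,*p2)
    A=np.c_[d1,-d2];t=np.linalg.lstsq(A,o2-o1,rcond=None)[0]
    a=o1+t[0]*d1;b=o2+t[1]*d2
    return (a+b)/2,np.linalg.norm(a-b)
def crop(src,x,y,w,h,k,out):
    im=cv2.imread(src) if isinstance(src,str) else src
    cv2.imwrite(out,cv2.resize(im[y:y+h,x:x+w],None,fx=k,fy=k,interpolation=cv2.INTER_CUBIC))
E
python3 -c "
from h import *
crop('pics/wrist0.png',150,15,230,275,2,'pics/wc0.png')
a=cv2.imread('pics/side0.png')[300:370,250:330];b=cv2.imread('pics/scene0.png')[245:300,180:240]
crop('pics/side0.png',250,310,80,50,8,'pics/sc0.png')
crop('pics/scene0.png',185,245,50,55,8,'pics/sn0.png')
crop('pics/side0.png',240,145,130,125,4,'pics/sp0.png')
"
```

```text
(no output)
```

View pics/wc0.png

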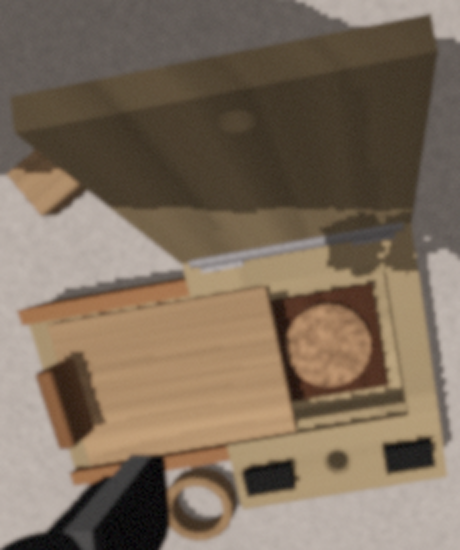

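View pics/sc0.png

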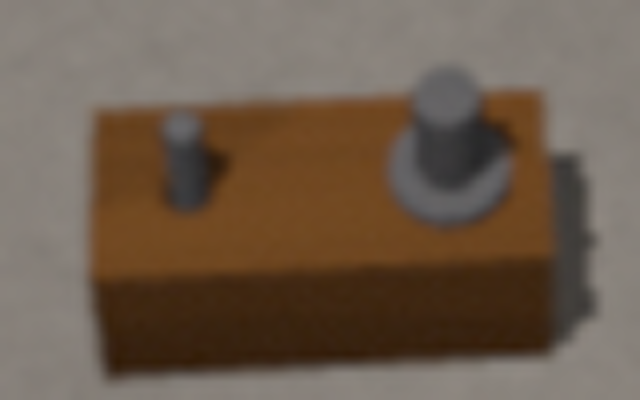

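View pics/sn0.png

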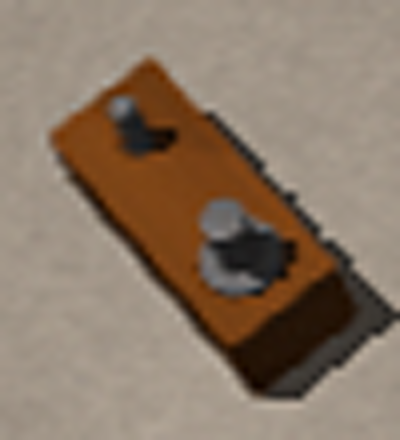

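View pics/sp0.png

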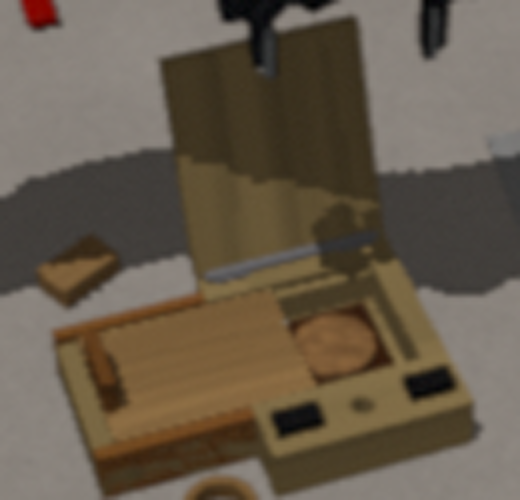

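```bash
python3 - <<'E'
from h import *
W=dict(camera_matrix=np.array([[293.2,0,321.68],[0,293.2,198.26],[0,0,1]]),origin=np.array([649.67,65.33,373.61]),rotation=np.array([-0.26,0,0]))
print(robot.camera_model("wrist")["rotation"]-W["rotation"],robot.camera_model("wrist")["origin"])
W=robot.camera_model("wrist");S=robot.camera_model("side");C=robot.camera_model("scene")
w=lambda x,y,z:onz(W,150+x/2,15+y/2,z)
bh=w(338,460,40);a=w(443,475,40);b=w(240,507,40)
print("basehole",bh,"corners",a,b,np.linalg.norm(a-b),"yaw",np.degrees(np.arctan2(*(a-b)[1::-1])))
print("tab",w(57,410,67))
h1=w(188,266,42);h2=w(408,226,42);print("hinge",h1,h2,(h1+h2)/2,np.degrees(np.arctan2(*(h2-h1)[1::-1])))
sd=lambda x,y,z:onz(S,240+x/4,145+y/4,z)
print("side bh",sd(363,405,40),"tab?",sd(92,335,67))
sc=lambda x,y:(250+x/8,310+y/8)
sn=lambda x,y:(185+x/8,245+y/8)
print("pin knob top",two(S,sc(447,92),C,sn(223,217)))
print("knob S z91",onz(S,*sc(447,92),91),"C",onz(C,*sn(223,217),91))
print("collar S z57",onz(S,*sc(450,172),57),"C",onz(C,*sn(245,256),57))
print("stand corners S",[onz(S,*sc(*p),52)[:2] for p in((97,112),(542,95),(552,258),(95,278))])
print("dowel top",onz(S,*sc(182,128),80),two(S,sc(182,128),C,sn(123,106)))
# board free edge: triangulate corners wrist vs side
print("board edgeL",two(W,(150+15/2,15+97/2),S,(240+162/4,145+60/4)))
print("inner L,R wrist",[two(W,(150+p[0]/2,15+p[1]/2),S,(240+q[0]/4,145+q[1]/4)) for p,q in(((20,131),(165,62)),((435,50),(356,18)))])
E
```

```text
[-0.  0. -0.] [649.73  65.32 373.73]
basehole [645.78 -83.65  40.  ] corners [710.82 -93.68  40.  ] [ 583.96 -115.68   40.  ] 128.74886643206233 yaw 9.836126571325947
tab [490.79 -41.74  67.  ]
hinge [562.1   34.75  42.  ] [684.71  56.5   42.  ] [623.41  45.62  42.  ] 10.056328000317844
side bh [647.27 -83.05  40.  ] tab? [488.37 -22.21  67.  ]
pin knob top (array([ 552.21, -316.47,   92.86]), np.float64(1.7986273879724934))
knob S z91 [ 551.83 -314.45   91.  ] C [ 552.04 -316.85   91.  ]
collar S z57 [ 551.57 -316.95   57.  ] C [ 554.34 -316.64   57.  ]
stand corners S [array([ 462.3 , -280.71]), array([ 579.5 , -295.11]), array([ 574.09, -343.01]), array([ 457.51, -329.29])]
dowel top [ 484.06 -306.81   80.  ] (array([ 484.48, -308.54,   81.71]), np.float64(1.4067509273774044))
board edgeL (array([550.69,  97.8 , 180.43]), np.float64(2.271201137066865))
inner L,R wrist [(array([552.6 ,  88.03, 185.86]), np.float64(0.20767459934193427)), (array([676.24, 109.8 , 186.29]), np.float64(0.659098284416787))]
```

```bash
python3 -m creep '[[[0,0,5],[-35,-10,0],0],[[0,0,5],[-40,-10,0],0],[[0,0,0],[-40,-10,0],0],[[0,0,0],[-40,-9,-20],0],[[0,0,0],[-38,-9,-40],0]]' 40; python3 -m creep '[[[0,0,0],[0,0,-40],0],[[0,0,0],[0,0,-40],0],[[0,0,0],[0,0,-40],0],[[0,0,0],[0,0,0],0]]'
```

```text
t: 0.65
tcp_pos: [460.7, -47.6, 176.8]
ee_rot: [-1.567, -0.141, 0.133]
contact_force: [1.2, -1.1, -1.4]
finger_gap: 12.1
t: 1.05
tcp_pos: [457.2, -46.8, 51.3]
ee_rot: [-1.565, -0.129, 0.145]
contact_force: [-1.8, 0.0, -0.1]
finger_gap: 0.1
```

```bash
python3 -m creep '[[[0,0,0],[10,1.7,0],0],[[0,0,0],[15,2.6,0],0],[[0,0,0],[15,2.6,0],0],[[0,0,0],[15,2.6,0],0],[[0,0,0],[10,1.8,0],0]]'; python3 - <<'E'
from h import *
s=robot.state();print(s["t"],s["tcp_pos"],s["contact_force"])
cv2.imwrite("pics/w1.png",robot.grab_frame("wrist"))
E
```

```text
t: 1.55
tcp_pos: [528.8, -35.5, 58.4]
ee_rot: [-1.567, -0.141, 0.134]
contact_force: [-3.3, -0.7, 1.5]
finger_gap: -0.0
1.55 [528.78 -35.49  58.4 ] [-3.25 -0.65  1.48]
```

View pics/w1.png

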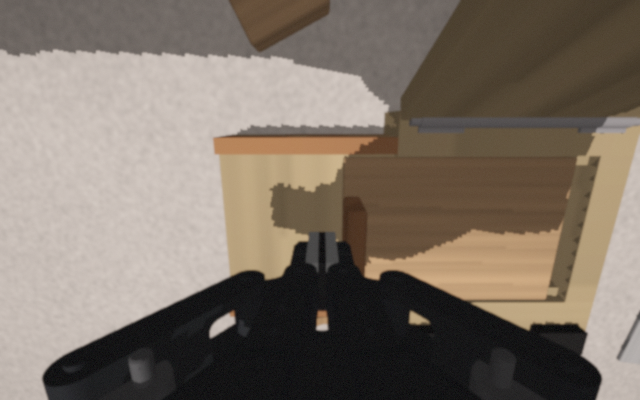

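```bash
python3 -m creep '[[[0,0,0],[5,0.9,-3],0],[[0,0,0],[4,0.7,-2],0],[[0,0,0],[0,0,0],0]]'; python3 -m creep '[[[0,0,0],[4,0.7,0],0],[[0,0,0],[3,0.5,0],0],[[0,0,0],[0,0,0],0]]'
```

```text
t: 1.9
tcp_pos: [535.5, -34.1, 50.6]
ee_rot: [-1.566, -0.138, 0.136]
contact_force: [-0.7, -0.3, -0.4]
finger_gap: -0.1
t: 2.2
tcp_pos: [536.5, -33.9, 50.1]
ee_rot: [-1.566, -0.128, 0.145]
contact_force: [-10.0, -1.3, 8.7]
finger_gap: -0.0
```

```bash
python3 -m creep '[[[0,0,0],[2,0.3,0],0],[[0,0,0],[0,0,0],0],[[0,0,0],[0,0,0],0]]'; python3 - <<'E'
from h import *
s=robot.state();print(s["t"],s["tcp_pos"],s["contact_force"])
a=robot.grab_frame("side");b=robot.grab_frame("wrist")
crop(a,240,145,130,125,4,"pics/s2.png");crop(b,180,80,340,250,2,"pics/w2.png")
E
```

```text
t: 2.5
tcp_pos: [536.5, -33.8, 50.0]
ee_rot: [-1.566, -0.125, 0.148]
contact_force: [-13.5, -3.0, 11.4]
finger_gap: -0.1
2.5 [536.52 -33.83  49.96] [-13.53  -3.01  11.42]
```

View pics/w2.png

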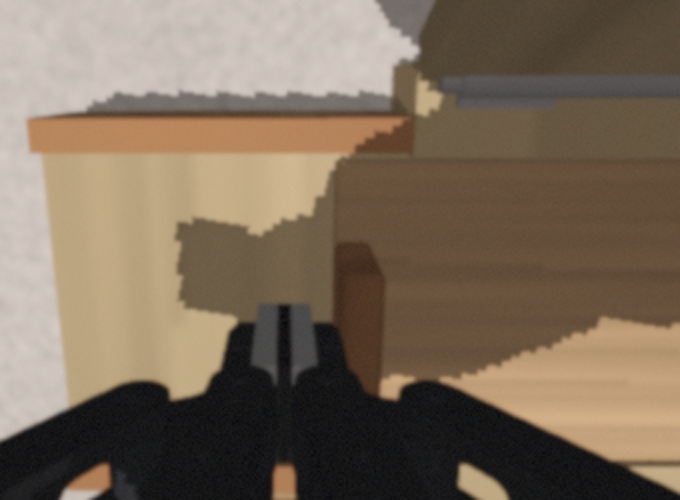

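View pics/s2.png

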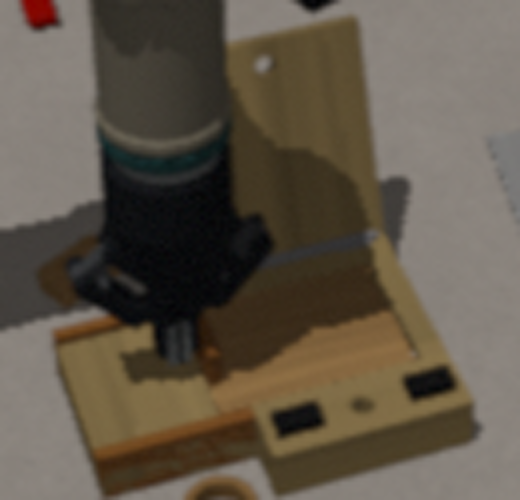

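```bash
python3 - <<'E'
from h import *
W=robot.camera_model("wrist")
th=np.radians(10);ex=np.array([np.cos(th),np.sin(th)]);ey=np.array([-ex[1],ex[0]]);o=np.array([635.9,-26.4])
for p in((336,160,39),(334,235,39),(357,243,67),(338,243,67),(370,243,67)):
    q=onz(W,180+p[0]/2,80+p[1]/2,p[2])[:2]-o;print(p,q@ex,q@ey)
S=robot.camera_model("side")
for p in((362,355+50-5,40),(415,355,39),(208,320,67)):
    q=onz(S,240+p[0]/4,145+p[1]/4,p[2])[:2]-o;print("side",p,q@ex,q@ey)
E
```

```text
(336, 160, 39) -85.51692705911503 54.7819468225998
(334, 235, 39) -85.62396365246563 34.41244455470577
(357, 243, 67) -82.54068627354012 39.95371257367525
(338, 243, 67) -86.77069018481333 39.94368035548285
(370, 243, 67) -79.64886519076454 39.96057104962097
side (362, 400, 40) 2.1941894710723187 -53.79844767751555
side (415, 355, 39) 46.829141636356276 -29.498752996636224
side (208, 320, 67) -73.41768237651289 17.689387966510996
```

```bash
python3 - <<'E'
from h import *
W=robot.camera_model("wrist")
print(robot.state()["tcp_pos"],W["origin"])
th=np.radians(10);ex=np.array([np.cos(th),np.sin(th)]);ey=np.array([-ex[1],ex[0]]);o=np.array([635.9,-26.4])
for n,p in dict(runnercorner=(28,118,40),inner=(42,152,40),blockedge=(414,157,40),orangeR=(412,120,40)).items():
    q=onz(W,180+p[0]/2,80+p[1]/2,p[2])[:2]-o;print(n,q@ex,q@ey)
W0=dict(W);W0["origin"]=np.array([649.7,65.3,373.7]);W0["rotation"]=np.array([-.26,0,0])
for n,p in dict(rc=(20,312,40),rc2=(75,478,40),coverR1=(268,288,39),coverR2=(293,432,39),covL=(50,322,39),tabTop=(57,410,67),tl=(38,375,67),tr=(58,368,67),wellR1=(375,283,40),wellR2=(387,388,20),wr2=(407,413,40)).items():
    q=onz(W0,150+p[0]/2,15+p[1]/2,p[2])[:2]-o;print(n,q@ex,q@ey)
E
```

```text
[536.55 -33.83  49.99] [527.3   30.62 193.17]
runnercorner -165.23766474269627 65.73872884842473
inner -162.54855853569345 56.99159450712581
blockedge -65.34710090576384 55.698009147826276
orangeR -66.38196182328018 65.1564169570633
rc -163.27045853537757 64.68470232318919
rc2 -162.24499891096409 -41.06771685037815
coverR1 -20.229178177000225 53.32612007810167
coverR2 -23.30107913003352 -35.06638758431496
covL -148.57529064922164 55.98578079129926
tabTop -144.67006001069842 10.554649593220184
tl -148.86865010833552 31.67772621572479
tr -136.99850661747402 33.583524712000184
wellR1 40.289930315370576 45.66275733658783
wellR2 37.82785949485319 -23.32225900996828
wr2 46.77315208407868 -34.65008051000459
```

```bash
python3 - <<'E'
from h import *
b=robot.grab_frame("wrist");print(robot.state()["contact_force"],robot.state()["torque"])
crop(b,330,80,310,270,2.5,"pics/w3.png")
a=robot.grab_frame("side");crop(a,270,200,100,80,8,"pics/s3.png")
E
```

```text
[-12.57  -2.22  11.69] [-0.4   2.61  0.01]
```

View pics/w3.png

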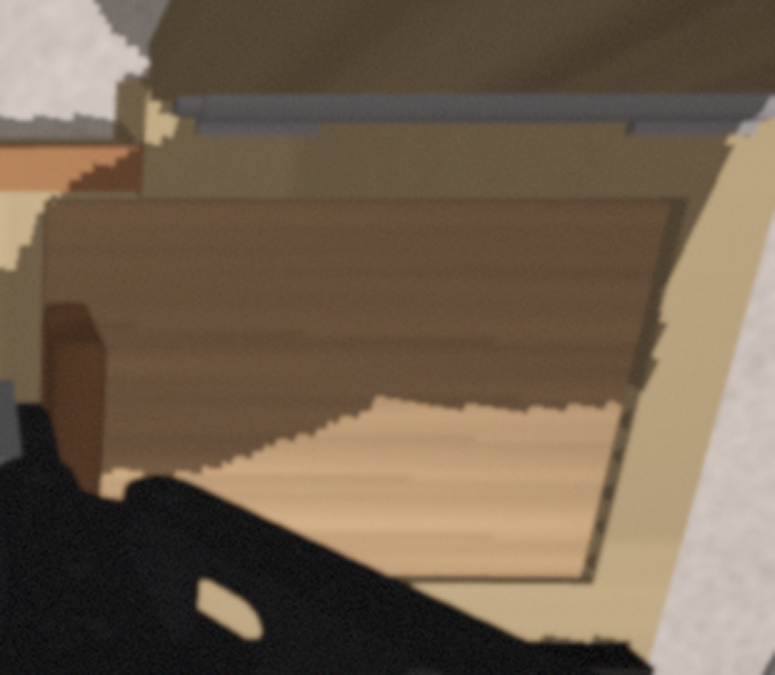

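View pics/s3.png

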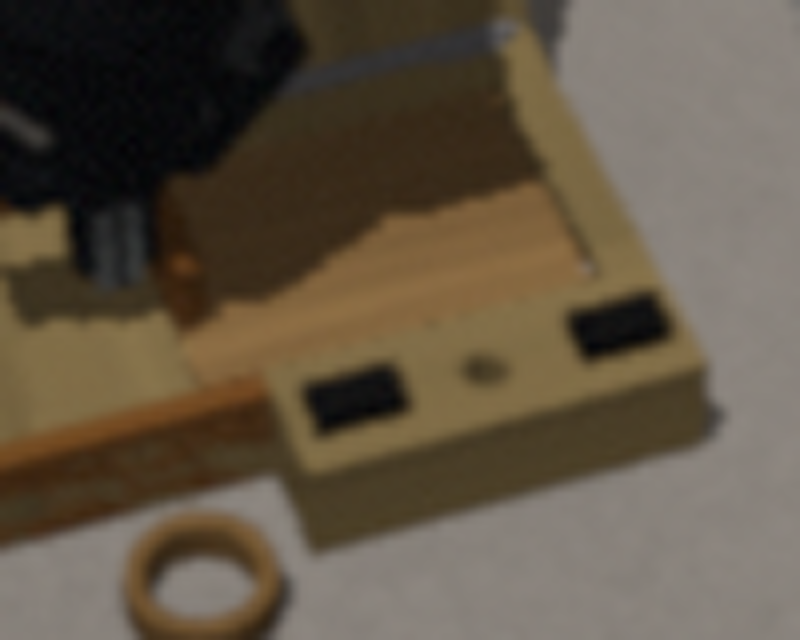

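```bash
python3 -m creep '[[[0,0,0],[-6,-1,3],0],[[0,0,0],[-6,-1,3],0],[[0,0,0],[0,0,0],0]]';python3 -m creep '[[[0,0,0],[0,0,0],0],[[0,0,0],[6,1,0],0],[[0,0,0],[6,1,0],0],[[0,0,0],[3,0.5,0],0],[[0,0,0],[0,0,0],0]]'; python3 -m creep '[[[0,0,0],[3,0.5,0],0],[[0,0,0],[3,0.5,0],0],[[0,0,0],[0,0,0],0]]'
python3 - <<'E'
from h import *
W=robot.camera_model("wrist");b=robot.grab_frame("wrist");crop(b,330,80,310,270,2.5,"pics/w4.png")
th=np.radians(10);ex=np.array([np.cos(th),np.sin(th)]);ey=np.array([-ex[1],ex[0]]);o=np.array([635.9,-26.4])
for n,p in dict(covR=(668,200,39),slotR=(686,200,40),covR2=(585,577,39),slotR2=(597,577,40),covL=(43,260,39)).items():
    q=onz(W,330+p[0]/2.5,80+p[1]/2.5,p[2])[:2]-o;print(n,q@ex,q@ey)
E
```

```text
t: 3.0
tcp_pos: [532.1, -34.7, 57.0]
ee_rot: [-1.566, -0.138, 0.136]
contact_force: [-0.4, -0.8, 0.5]
finger_gap: 0.1
t: 3.5
tcp_pos: [537.6, -33.7, 55.9]
ee_rot: [-1.566, -0.121, 0.151]
contact_force: [-17.7, -1.9, 17.8]
finger_gap: 0.0
t: 3.8
tcp_pos: [537.9, -33.6, 55.7]
ee_rot: [-1.566, -0.111, 0.159]
contact_force: [-28.4, -4.0, 27.8]
finger_gap: -0.1
covR 47.91142555543551 54.23724423604814
slotR 50.71626470781498 54.37133925034554
covR2 49.51796949053292 -37.85285553751252
slotR2 51.45508567362621 -37.09273132919896
covL -84.15227113176405 40.698417079324436
```

View pics/w4.png

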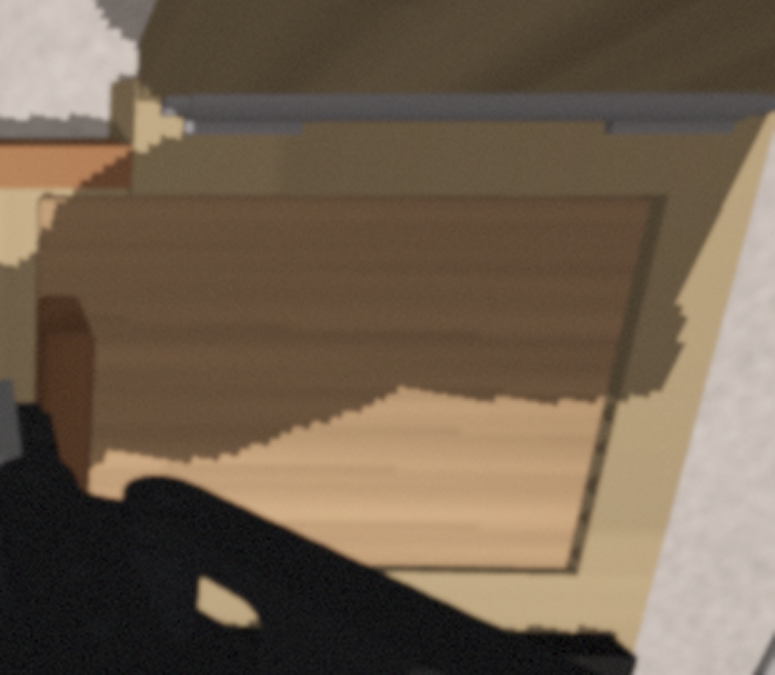

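```bash
python3 -m creep '[[[0,0,0],[-20,-4,0],0],[[0,0,0],[0,0,30],0],[[0,0,0],[0,0,48],0],[[0,0,0],[0,0,48],0],[[0,0,0],[0,0,45],0]]';python3 -m creep '[[[0,0,0],[20,45,5],0],[[0,0,0],[20,45,0],0],[[0,0,0],[20,45,0],0],[[0,0,0],[20,45,0],0],[[0,0,0],[0,0,0],0]]'; python3 - <<'E'
from h import *
print(robot.state()["tcp_pos"])
b=robot.grab_frame("side");crop(b,220,60,200,220,2.5,"pics/s5.png")
W=robot.camera_model("wrist");print(W)
cv2.imwrite("pics/w5.png",robot.grab_frame("wrist"))
E
```

```text
t: 4.35
tcp_pos: [533.9, -34.9, 229.8]
ee_rot: [-1.566, -0.139, 0.136]
contact_force: [0.3, 0.7, 0.2]
finger_gap: 0.3
t: 4.85
tcp_pos: [614.7, 155.5, 232.3]
ee_rot: [-1.559, -0.148, 0.143]
contact_force: [0.3, 1.1, 1.6]
finger_gap: 0.3
[614.73 155.52 232.25]
{'camera_matrix': array([[293.2 ,   0.  , 321.68],
       [  0.  , 293.2 , 198.26],
       [  0.  ,   0.  ,   1.  ]]), 'origin': array([601.86, 214.34, 375.32]), 'rotation': array([-0.26, -0.02,  0.18])}
```

View pics/s5.png

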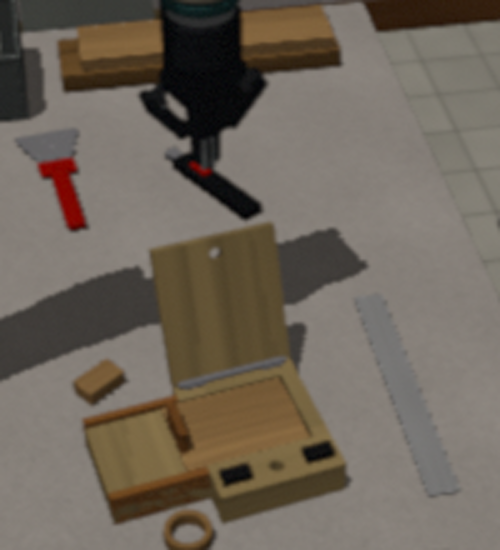

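View pics/w5.png

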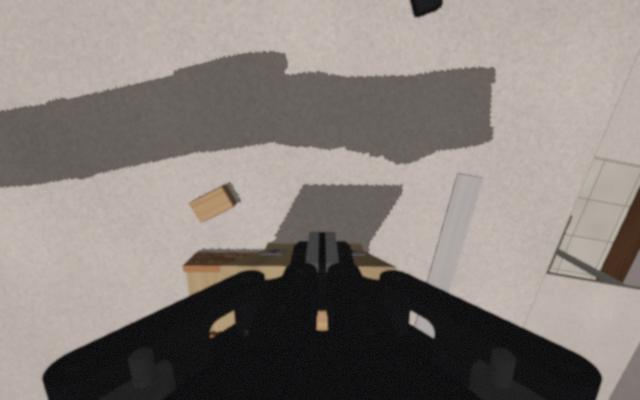

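```bash
python3 -m creep '[[[0,0,0],[0,0,-40],0],[[0,0,0],[0,0,-42],0],[[0,0,0],[0,0,0],0],[[0,0,0],[3.5,-20,0],0],[[0,0,0],[3,-15,0],0]]';python3 -m creep '[[[0,0,0],[2.6,-15,0],0],[[0,0,0],[2.6,-15,0],0],[[0,0,0],[2.6,-15,0],0],[[0,0,0],[2.6,-15,0],0],[[0,0,0],[2.6,-15,0],0]]'; python3 - <<'E'
from h import *
print(robot.state()["tcp_pos"])
b=robot.grab_frame("side");crop(b,220,60,200,220,2.5,"pics/s6.png")
E
```

```text
t: 5.45
tcp_pos: [620.6, 109.2, 152.4]
ee_rot: [-1.566, -0.138, 0.135]
contact_force: [-0.3, 3.3, 1.9]
finger_gap: -0.2
t: 5.95
tcp_pos: [632.9, 33.6, 150.9]
ee_rot: [-1.566, -0.137, 0.136]
contact_force: [0.1, 2.4, -0.9]
finger_gap: 0.3
[632.9   33.63 150.87]
```

View pics/s6.png

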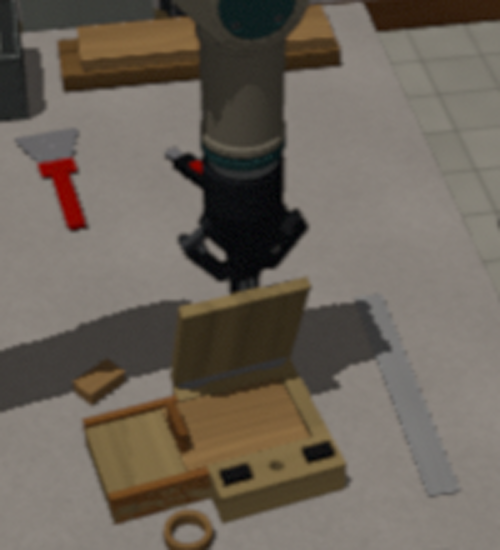

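```bash
python3 -m creep '[[[0,0,0],[2.1,-12,0],0],[[0,0,0],[2.1,-12,0],0],[[0,0,0],[2.9,-16,-4],0],[[0,0,0],[2.9,-16,-5],0],[[0,0,0],[2,-12,-12],0]]';python3 -m creep '[[[0,0,0],[2,-11,-13],0],[[0,0,0],[1.2,-7,-14],0],[[0,0,0],[1.2,-7,-14],0],[[0,0,0],[1,-6,-12],0],[[0,0,0],[0.5,-3,-9],0]]'; python3 - <<'E'
from h import *
print(robot.state()["tcp_pos"])
b=robot.grab_frame("side");crop(b,220,60,200,220,2.5,"pics/s7.png")
E
```

```text
t: 6.5
tcp_pos: [645.4, -36.1, 129.6]
ee_rot: [-1.568, -0.137, 0.135]
contact_force: [-0.1, -0.1, 1.6]
finger_gap: -0.3
t: 7.0
tcp_pos: [649.7, -67.1, 65.7]
ee_rot: [-1.566, -0.136, 0.139]
contact_force: [-1.0, 0.7, 0.5]
finger_gap: 0.2
[649.74 -67.11  65.71]
```

View pics/s7.png

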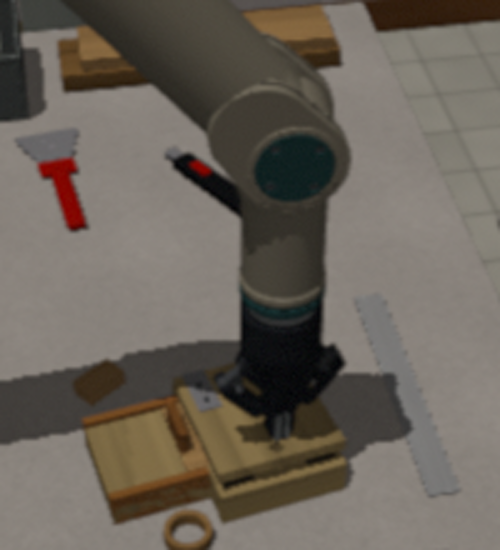

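Almost down; press the last bit until the pads resist.

```bash
python3 -m creep '[[[0,0,0],[0,0,-4],0],[[0,0,0],[0,0,-3],0],[[0,0,0],[0,0,0],0]]'; python3 -m creep '[[[0,0,0],[0,0,-3],0],[[0,0,0],[0,0,0],0],[[0,0,0],[0,0,0],0]]'
```

```text
t: 7.35
tcp_pos: [650.4, -66.9, 60.5]
ee_rot: [-1.566, -0.137, 0.137]
contact_force: [0.4, 0.3, -0.6]
finger_gap: 0.4
t: 7.65
tcp_pos: [650.9, -67.0, 58.2]
ee_rot: [-1.567, -0.138, 0.136]
contact_force: [-0.8, -0.7, 3.0]
finger_gap: 0.0
```

```bash
python3 -m creep '[[[0,0,0],[0,0,-3],0],[[0,0,0],[0,0,0],0],[[0,0,0],[0,0,0],0]]'; python3 -m creep '[[[0,0,0],[0,0,30],0],[[0,0,0],[0,0,48],0],[[0,0,0],[0,0,48],100],[[0,0,0],[-5,-10,48],100],[[0,0,0],[-20,-40,0],100]]'; python3 - <<'E'
from h import *
s=robot.state();print(s["tcp_pos"],robot.camera_model("wrist"))
cv2.imwrite("pics/w8.png",robot.grab_frame("wrist"))
b=robot.grab_frame("side");crop(b,250,180,120,100,6,"pics/s8.png")
E
```

```text
t: 7.95
tcp_pos: [651.2, -67.3, 55.4]
ee_rot: [-1.567, -0.138, 0.136]
contact_force: [-0.3, -0.5, 7.3]
finger_gap: 0.3
t: 8.45
tcp_pos: [632.0, -111.3, 235.7]
ee_rot: [-1.564, -0.157, 0.132]
contact_force: [1.1, -0.3, -0.2]
finger_gap: 43.0
[ 631.98 -111.32  235.72] {'camera_matrix': array([[293.2 ,   0.  , 321.68],
       [  0.  , 293.2 , 198.26],
       [  0.  ,   0.  ,   1.  ]]), 'origin': array([617.75, -47.55, 378.8 ]), 'rotation': array([-0.26, -0.04,  0.18])}
```

View pics/s8.png

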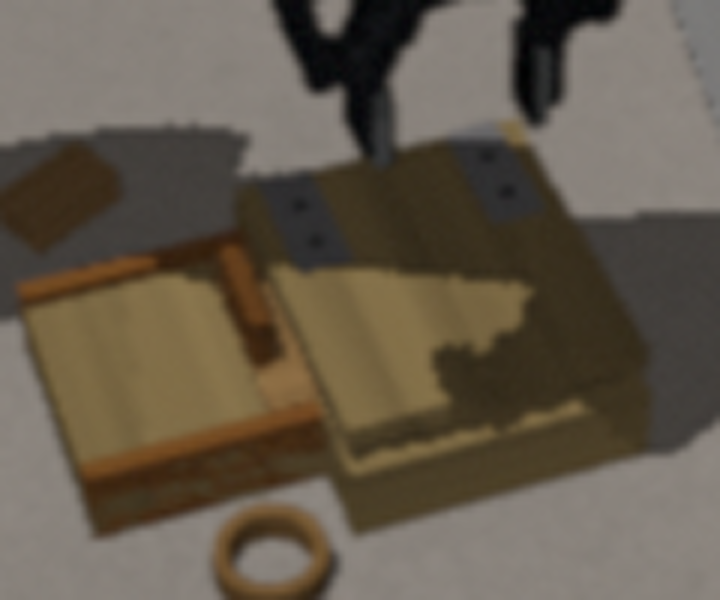

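View pics/w8.png

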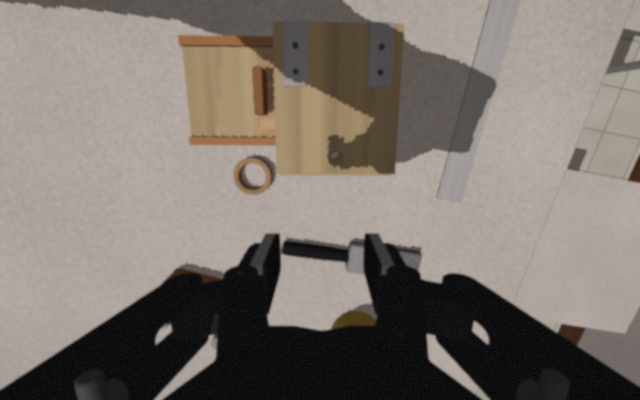

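```bash
python3 - <<'E'
from h import *
W=dict(robot.camera_model("wrist"))
print("hole",onz(W,335,156.5,60.6))
S=robot.camera_model("side");C=robot.camera_model("scene")
print("jar cap",two(S,(396,314),C,(250,315)))
E
python3 -m creep '[[[0,0,0],[-16,-48,0],55],[[0,0,0],[-16,-48,0],55],[[0,0,0],[-16,-48,0],55],[[0,0,0],[-16,-48,0],55],[[0,0,0],[-16,-48,0],55]]'; python3 -m creep '[[[0,0,0],[0,-30,0],55],[[0,0,0],[0,0,0],55],[[0,0,0],[0,0,0],55]]'; python3 - <<'E'
from h import *
s=robot.state();W=robot.camera_model("wrist");print(s["tcp_pos"],W["origin"],W["rotation"])
cv2.imwrite("pics/w9.png",robot.grab_frame("wrist"))
E
```

```text
hole [632.49 -96.46  60.6 ]
jar cap (array([ 733.21, -339.37,  108.81]), np.float64(1.8241195865003015))
t: 9.05
tcp_pos: [545.0, -355.8, 227.7]
ee_rot: [-1.565, -0.136, 0.138]
contact_force: [0.6, 0.9, 0.9]
finger_gap: 47.2
t: 9.35
tcp_pos: [545.6, -384.3, 227.4]
ee_rot: [-1.565, -0.135, 0.137]
contact_force: [0.7, 0.5, -0.2]
finger_gap: 47.2
[ 545.63 -384.32  227.36] [ 534.56 -320.24  370.62] [-0.26 -0.02  0.17]
```

View pics/w9.png

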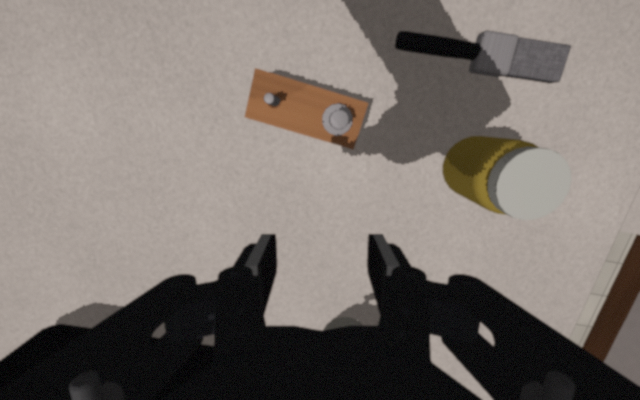

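```bash
python3 - <<'E'
from h import *
im=cv2.imread("pics/w9.png");W=robot.camera_model("wrist")
crop(im,240,60,140,100,5,"pics/w9c.png")
E
```

```text
(no output)
```

View pics/w9c.png

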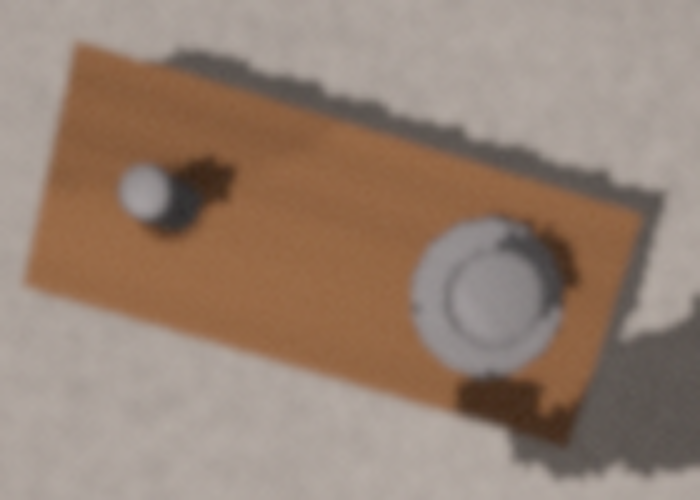

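```bash
python3 - <<'E'
from h import *
W=robot.camera_model("wrist");s=robot.state()
k=onz(W,339.2,119,91);c=onz(W,337.6,119.4,57);print(k,c)
print("jaw axis",R.from_rotvec(s["ee_rot"]).as_matrix()); p=(k+c)/2
print(p-s["tcp_pos"])
d=onz(W,240+145/5,60+192/5,82);print("dowel",d)
E
```

```text
[ 550.61 -314.75   91.  ] [ 550.94 -314.93   57.  ]
jaw axis [[ 0.98 -0.   -0.17]
 [ 0.17  0.    0.98]
 [-0.   -1.    0.  ]]
[   4.36   67.96 -153.6 ]
dowel [ 482.96 -307.76   82.  ]
```

```bash
python3 -m creep '[[[0,0,0],[3,35,0],55],[[0,0,0],[2.2,34,0],55],[[0,0,0],[0,0,-45],55],[[0,0,0],[0,0,-45],55],[[0,0,0],[0,0,0],55]]'
```

```text
t: 9.9
tcp_pos: [547.9, -310.2, 132.9]
ee_rot: [-1.558, -0.132, 0.148]
contact_force: [-0.8, 0.2, -1.0]
finger_gap: 47.0
```

```bash
python3 -m creep '[[[0,0,0],[0,0,0],55],[[0,0,0],[0,0,0],55]]'
```

```text
t: 10.1
tcp_pos: [553.4, -315.5, 140.9]
ee_rot: [-1.568, -0.14, 0.135]
contact_force: [0.2, -0.6, 0.9]
finger_gap: 47.3
```

```bash
python3 -m creep '[[[0,0,0],[-1,0,-30],55],[[0,0,0],[-1,0,-30],55],[[0,0,0],[0,0,-15],55],[[0,0,0],[0,0,-4],55],[[0,0,0],[0,0,0],55]]'; python3 -m creep '[[[0,0,0],[0,0,0],55],[[0,0,0],[0,0,0],55]]'
```

```text
t: 10.6
tcp_pos: [550.4, -315.7, 60.5]
ee_rot: [-1.567, -0.138, 0.136]
contact_force: [0.3, 0.5, -0.3]
finger_gap: 46.9
t: 10.8
tcp_pos: [550.6, -315.8, 61.0]
ee_rot: [-1.568, -0.139, 0.135]
contact_force: [-0.1, 0.1, -0.1]
finger_gap: 46.8
```

```bash
python3 - <<'E'
from h import *
b=robot.grab_frame("side");crop(b,240,270,100,90,6,"pics/s10.png")
E
```

```text
(no output)
```

View pics/s10.png

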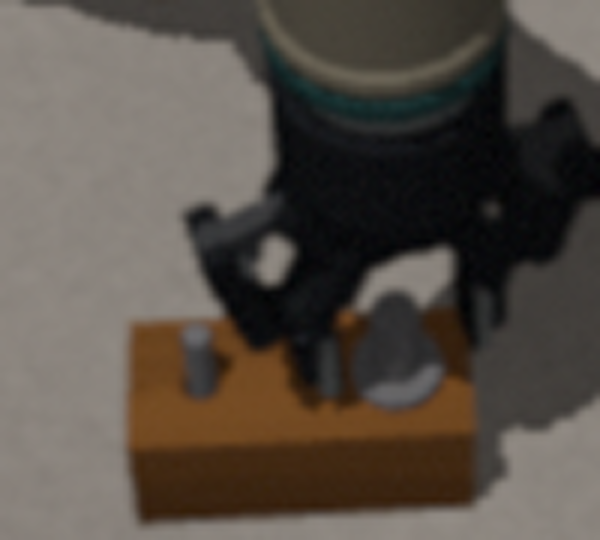

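```bash
python3 -m creep '[[[0,0,0],[0,0,0],0],[[0,0,0],[0,0,0],0],[[0,0,0],[0,0,0],0],[[0,0,0],[0,0,0],0],[[0,0,0],[0,0,0],0]]' 80
```

```text
t: 11.35
tcp_pos: [549.8, -315.4, 60.2]
ee_rot: [-1.567, -0.137, 0.137]
contact_force: [-1.0, 1.2, 5.3]
finger_gap: 15.6
```

```bash
python3 -m creep '[[[0,0,0],[0,0,10],0],[[0,0,0],[0,0,30],0],[[0,0,0],[0,0,40],0],[[0,0,0],[0,0,20],0],[[0,0,0],[0,0,0],0]]'; python3 -m creep '[[[0,0,0],[0,0,0],0],[[0,0,0],[0,0,0],0]]';python3 - <<'E'
from h import *
print(robot.state()["tcp_pos"])
b=robot.grab_frame("side");crop(b,240,230,110,110,5,"pics/s11.png")
b=robot.grab_frame("scene");crop(b,170,200,110,100,5,"pics/c11.png")
E
```

```text
t: 11.85
tcp_pos: [551.6, -316.4, 163.3]
ee_rot: [-1.57, -0.142, 0.132]
contact_force: [0.2, -1.2, -0.6]
finger_gap: 15.8
t: 12.05
tcp_pos: [548.4, -314.7, 158.0]
ee_rot: [-1.565, -0.135, 0.139]
contact_force: [-0.1, 0.2, -0.2]
finger_gap: 15.6
[ 548.43 -314.69  158.01]
```

View pics/s11.png

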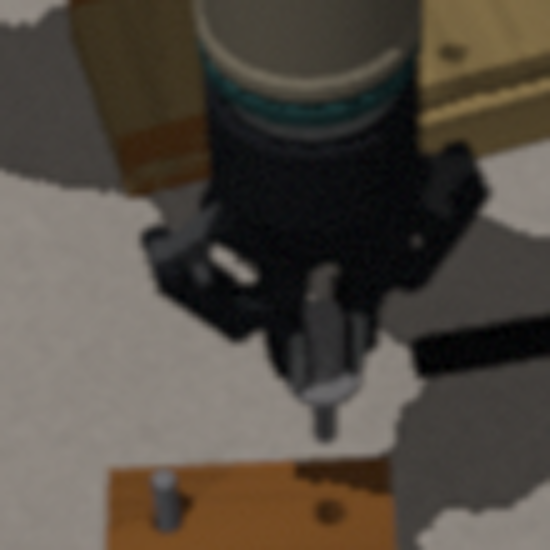

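View pics/c11.png

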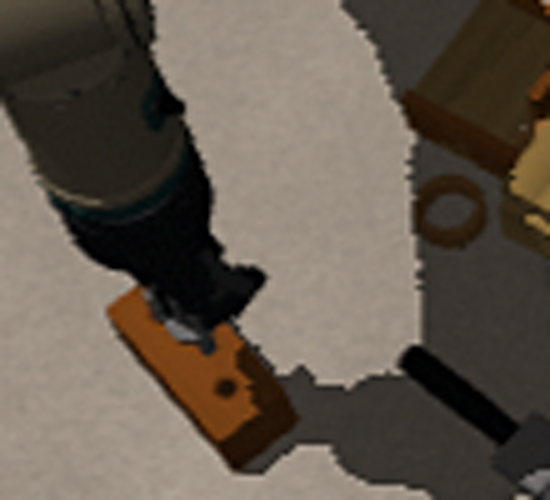

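```bash
python3 - <<'E'
from h import *
b=robot.grab_frame("side");crop(b,300,215,70,50,10,"pics/s12.png")
b=robot.grab_frame("scene");crop(b,250,195,90,75,8,"pics/c12.png")
E
```

```text
(no output)
```

View pics/s12.png

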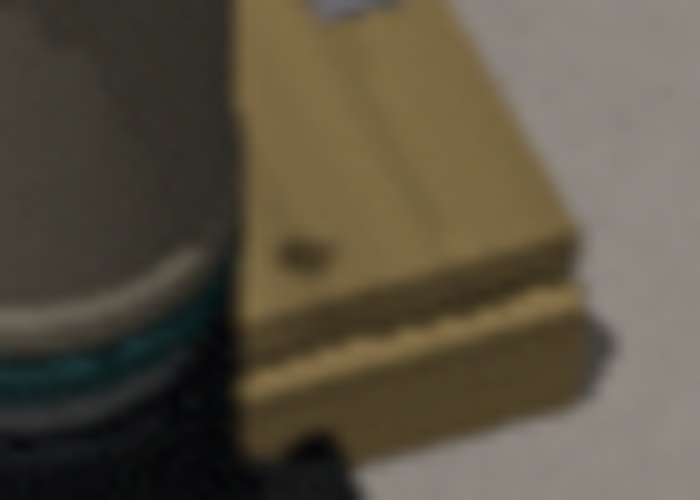

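View pics/c12.png

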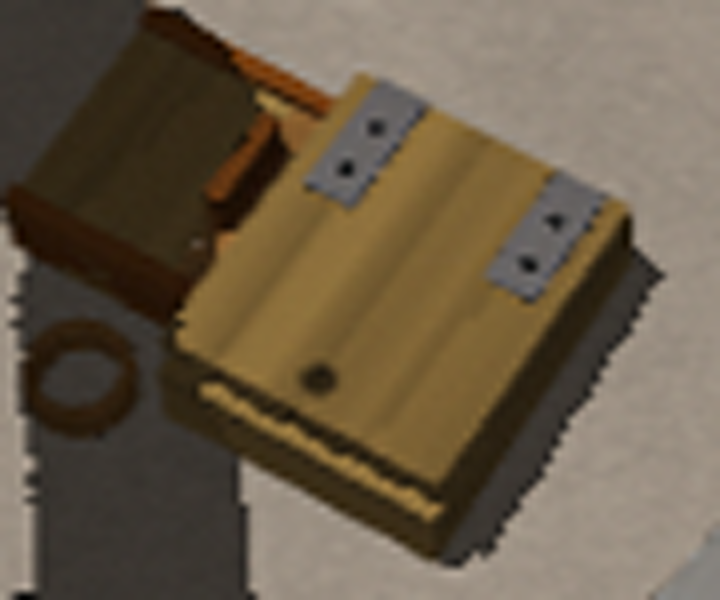

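```bash
python3 - <<'E'
from h import *
S=robot.camera_model("side");C=robot.camera_model("scene")
a=(300+304/10,215+255/10);b=(250+319/8,195+379/8)
print(onz(S,*a,60.6),onz(C,*b,60.6),two(S,a,C,b))
# stand hole with same cams, to compare
print("stand hole S",onz(S,240+330/5,230+512/5,52),"C",onz(C,170+226/5,200+387/5,52))
# pin tip in air & TCP
s=robot.state();print(s["tcp_pos"]); print("tip px->",onz(S,240+325/5,230+436/5,104), proj(S,[551,-315.5,52]),proj(S,s["tcp_pos"]-[0,0,54]))
E
```

```text
[646.27 -82.18  60.6 ] [647.68 -84.39  60.6 ] (array([646.85, -83.51,  60.76]), np.float64(2.293785918621375))
stand hole S [ 551.1  -315.96   52.  ] C [ 552.07 -317.57   52.  ]
[ 548.95 -314.96  158.32]
tip px-> [ 550.61 -312.41  104.  ] [[305.92 332.21]] [[304.37 318.3 ]]
```

```bash
python3 -m creep '[[[0,0,0],[16,39,0],0],[[0,0,0],[16,39,0],0],[[0,0,0],[16,39,0],0],[[0,0,0],[16,39,0],0],[[0,0,0],[16,39,0],0]]'; python3 -m creep '[[[0,0,0],[16,37,0],0],[[0,0,0],[0,0,-15],0],[[0,0,0],[0,0,-15],0],[[0,0,0],[0,0,0],0],[[0,0,0],[0,0,0],0]]';  python3 -m creep '[[[0,0,0],[0,0,0],0],[[0,0,0],[0,0,0],0]]'
```

```text
t: 12.75
tcp_pos: [629.8, -118.7, 158.9]
ee_rot: [-1.566, -0.136, 0.138]
contact_force: [1.2, 0.5, -1.2]
finger_gap: 15.9
t: 13.25
tcp_pos: [644.6, -85.3, 128.7]
ee_rot: [-1.567, -0.133, 0.137]
contact_force: [0.1, -0.2, -0.1]
finger_gap: 15.9
t: 13.45
tcp_pos: [645.9, -84.4, 130.2]
ee_rot: [-1.567, -0.137, 0.135]
contact_force: [-0.0, 0.3, -0.4]
finger_gap: 15.8
```

```bash
python3 -m creep '[[[0,0,0],[0,1,-4],0],[[0,0,0],[0,0,0],0],[[0,0,0],[0,0,0],0]]'; python3 - <<'E'
from h import *
print(robot.state()["tcp_pos"])
b=robot.grab_frame("side");crop(b,300,200,70,60,10,"pics/s13.png")
b=robot.grab_frame("scene");crop(b,250,195,90,75,8,"pics/c13.png")
E
```

```text
t: 13.75
tcp_pos: [645.5, -82.2, 125.5]
ee_rot: [-1.566, -0.137, 0.137]
contact_force: [0.6, 0.1, 0.2]
finger_gap: 16.2
[645.47 -82.23 125.51]
```

View pics/s13.png

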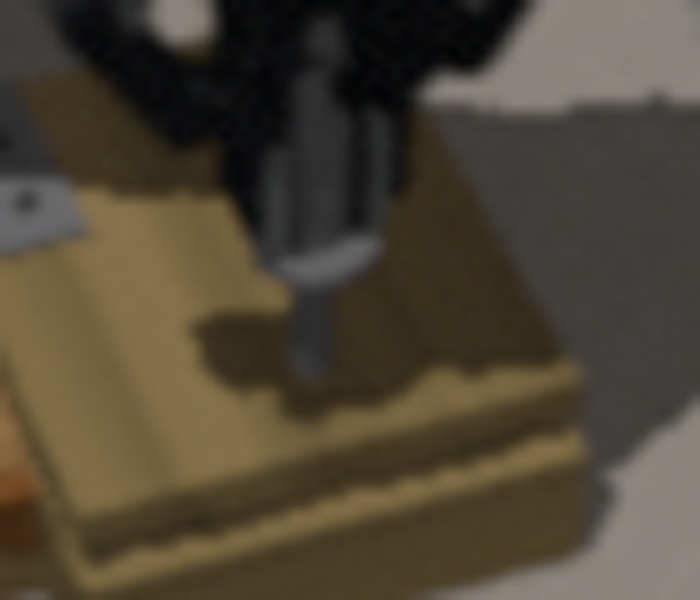

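View pics/c13.png

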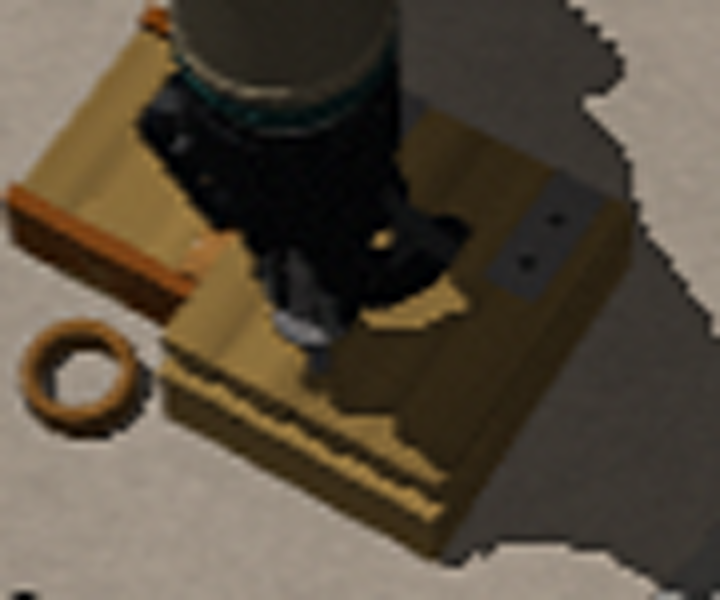

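```bash
python3 - <<'E'
from h import *
S=robot.camera_model("side");C=robot.camera_model("scene");print(robot.state()["tcp_pos"])
ht=(300+304/10,215+255/10);hc=(250+319/8,195+379/8)
t,r=two(S,(331.2,237.2),C,(289.8,241.3));print("tip",t,r)
h,r=two(S,ht,C,hc);print("hole",h,r)
for z in(68,70,72): print(z,onz(S,331.2,237.2,z)-onz(S,*ht,60.6),onz(C,289.8,241.3,z)-onz(C,*hc,60.6))
E
```

```text
[645.6  -82.27 125.61]
tip [648.67 -84.95  73.6 ] 3.161900835592746
hole [646.85 -83.51  60.76] 2.293785918621375
68 [2.56 3.73 7.4 ] [0.08 0.1  7.4 ]
70 [2.2 2.  9.4] [ 0.85 -0.59  9.4 ]
72 [ 1.85  0.27 11.4 ] [ 1.61 -1.29 11.4 ]
```

```bash
python3 -m creep '[[[0,0,0],[-1,0,-5],0],[[0,0,0],[0,0,-4],0],[[0,0,0],[0,0,-2],0],[[0,0,0],[0,0,0],0],[[0,0,0],[0,0,0],0]]'; python3 -m creep '[[[0,0,0],[0,0,-3],0],[[0,0,0],[0,0,0],0],[[0,0,0],[0,0,0],0]]'
```

```text
t: 14.35
tcp_pos: [644.6, -82.3, 114.5]
ee_rot: [-1.566, -0.137, 0.137]
contact_force: [0.1, -1.1, -1.3]
finger_gap: 15.8
t: 14.65
tcp_pos: [644.5, -82.3, 111.5]
ee_rot: [-1.566, -0.137, 0.137]
contact_force: [0.4, -0.5, -0.7]
finger_gap: 15.7
```

```bash
python3 -m creep '[[[0,0,0],[0,0,-3],0],[[0,0,0],[0,0,-2],0],[[0,0,0],[0,0,0],0],[[0,0,0],[0,0,0],0]]'; python3 - <<'E'
from h import *
s=robot.state();print(s["tcp_pos"],s["contact_force"],s["torque"])
b=robot.grab_frame("side");crop(b,300,200,70,60,10,"pics/s14.png")
E
```

```text
t: 15.05
tcp_pos: [644.5, -82.3, 106.4]
ee_rot: [-1.566, -0.137, 0.137]
contact_force: [-0.3, 0.2, -0.7]
finger_gap: 15.7
[644.51 -82.27 106.39] [-0.33  0.22 -0.66] [ 0.01 -0.01 -0.03]
```

View pics/s14.png

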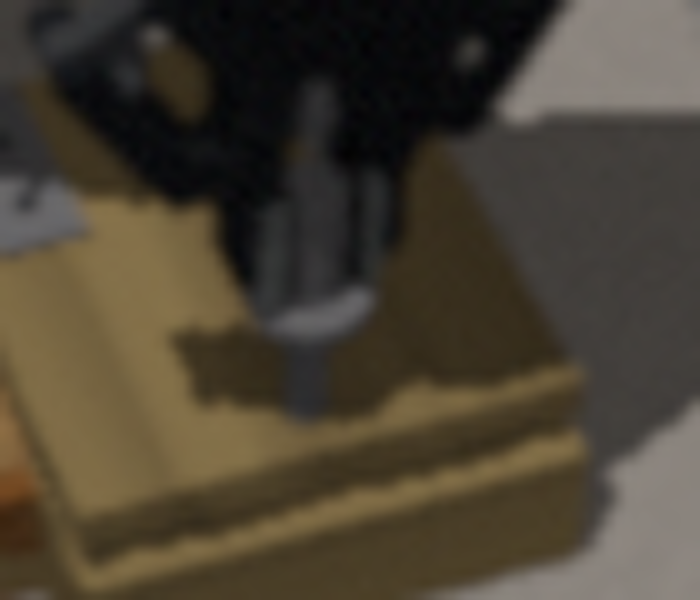

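```bash
python3 -m creep '[[[0,0,0],[0,0,-4],0],[[0,0,0],[0,0,-4],0],[[0,0,0],[0,0,0],0],[[0,0,0],[0,0,0],0]]'; python3 -m creep '[[[0,0,0],[0,0,-3],0],[[0,0,0],[0,0,-3],0],[[0,0,0],[0,0,0],0],[[0,0,0],[0,0,0],0]]'
```

```text
t: 15.5
tcp_pos: [644.4, -82.3, 98.3]
ee_rot: [-1.566, -0.137, 0.137]
contact_force: [0.5, 0.6, -0.1]
finger_gap: 15.7
t: 15.9
tcp_pos: [644.5, -82.3, 92.4]
ee_rot: [-1.566, -0.137, 0.137]
contact_force: [-1.2, -0.4, -0.9]
finger_gap: 15.8
```

```bash
python3 -m creep '[[[0,0,0],[0,0,-2],0],[[0,0,0],[0,0,-2],0],[[0,0,0],[0,0,0],0],[[0,0,0],[0,0,0],0]]'; python3 -m creep '[[[0,0,0],[0,0,-3],0],[[0,0,0],[0,0,-3],0],[[0,0,0],[0,0,0],0],[[0,0,0],[0,0,0],0]]';python3 - <<'E'
from h import *
b=robot.grab_frame("side");crop(b,300,200,70,60,10,"pics/s15.png")
E
```

```text
t: 16.3
tcp_pos: [644.5, -82.3, 88.4]
ee_rot: [-1.566, -0.137, 0.137]
contact_force: [-0.2, -0.0, -0.1]
finger_gap: 15.6
t: 16.7
tcp_pos: [644.5, -82.3, 82.3]
ee_rot: [-1.566, -0.137, 0.137]
contact_force: [-0.1, -0.0, -1.2]
finger_gap: 15.9
```

View pics/s15.png

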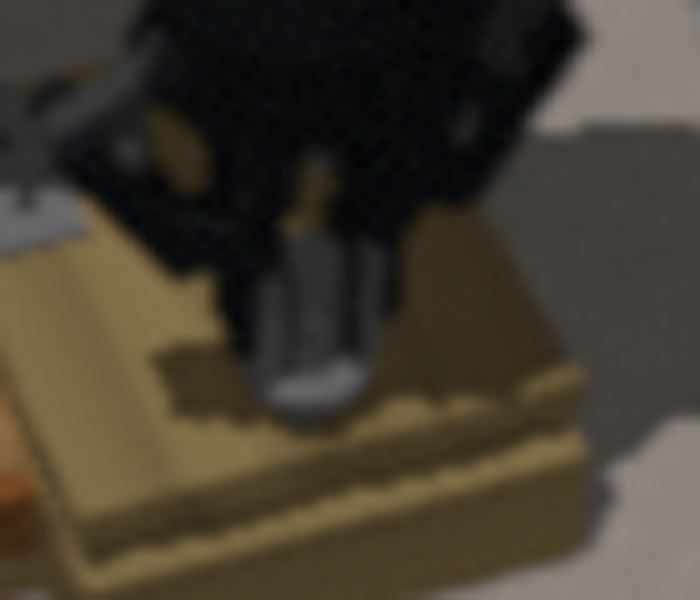

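```bash
python3 -m creep '[[[0,0,0],[0,0,-4],0],[[0,0,0],[0,0,-4],0],[[0,0,0],[0,0,-3],0],[[0,0,0],[0,0,0],0],[[0,0,0],[0,0,0],0]]'; python3 -m creep '[[[0,0,0],[0,0,-2],0],[[0,0,0],[0,0,-2],0],[[0,0,0],[0,0,0],0],[[0,0,0],[0,0,0],0]]'; python3 -m creep '[[[0,0,0],[0,0,-2],0],[[0,0,0],[0,0,-2],0],[[0,0,0],[0,0,0],0],[[0,0,0],[0,0,0],0]]'
```

```text
t: 17.25
tcp_pos: [644.5, -82.3, 71.4]
ee_rot: [-1.566, -0.137, 0.137]
contact_force: [0.2, 0.8, -0.1]
finger_gap: 15.9
t: 17.65
tcp_pos: [644.9, -82.5, 67.8]
ee_rot: [-1.567, -0.137, 0.136]
contact_force: [0.7, -0.4, 1.8]
finger_gap: 16.0
t: 18.05
tcp_pos: [645.0, -82.8, 64.0]
ee_rot: [-1.567, -0.138, 0.136]
contact_force: [0.8, -1.7, 4.7]
finger_gap: 16.0
```

```bash
python3 -m creep '[[[0,0,0],[0,0,-2],0],[[0,0,0],[0,0,-1],0],[[0,0,0],[0,0,0],0],[[0,0,0],[0,0,0],0]]' 110; python3 -m creep '[[[0,0,0],[0,0,-2],0],[[0,0,0],[0,0,-1],0],[[0,0,0],[0,0,0],0],[[0,0,0],[0,0,0],0]]'; python3 -m creep '[[[0,0,0],[0,0,-1],0],[[0,0,0],[0,0,-1],0],[[0,0,0],[0,0,0],0],[[0,0,0],[0,0,0],0]]'
```

```text
t: 18.45
tcp_pos: [645.4, -83.1, 61.9]
ee_rot: [-1.568, -0.138, 0.135]
contact_force: [0.5, -2.1, 10.7]
finger_gap: 15.0
t: 18.85
tcp_pos: [646.4, -83.1, 60.9]
ee_rot: [-1.568, -0.14, 0.134]
contact_force: [-2.8, -2.2, 20.4]
finger_gap: 15.3
t: 19.25
tcp_pos: [646.8, -83.1, 60.1]
ee_rot: [-1.568, -0.141, 0.133]
contact_force: [-4.7, -1.6, 27.4]
finger_gap: 15.3
```

```bash
python3 -m creep '[[[0,0,0],[0,0,0],0],[[0,0,0],[0,0,0],0],[[0,0,0],[0,0,0],0]]'; python3 - <<'E'
from h import *
b=robot.grab_frame("side");crop(b,250,190,130,85,6,"pics/s16.png")
b=robot.grab_frame("scene");crop(b,250,195,90,75,8,"pics/c16.png")
print(robot.state()["contact_force"],robot.state()["tcp_pos"])
E
```

```text
t: 19.55
tcp_pos: [646.8, -83.2, 60.1]
ee_rot: [-1.568, -0.141, 0.133]
contact_force: [-4.7, -1.5, 27.0]
finger_gap: 15.2
[-4.41 -2.37 27.64] [646.77 -83.14  60.07]
```

View pics/s16.png

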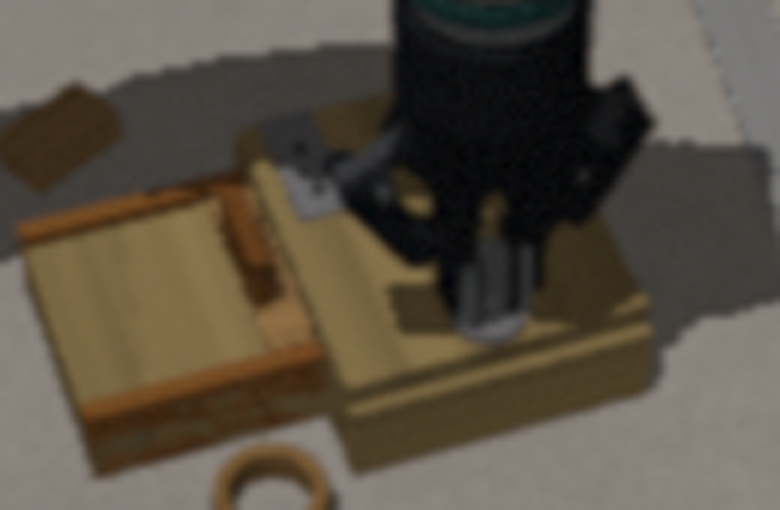

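View pics/c16.png

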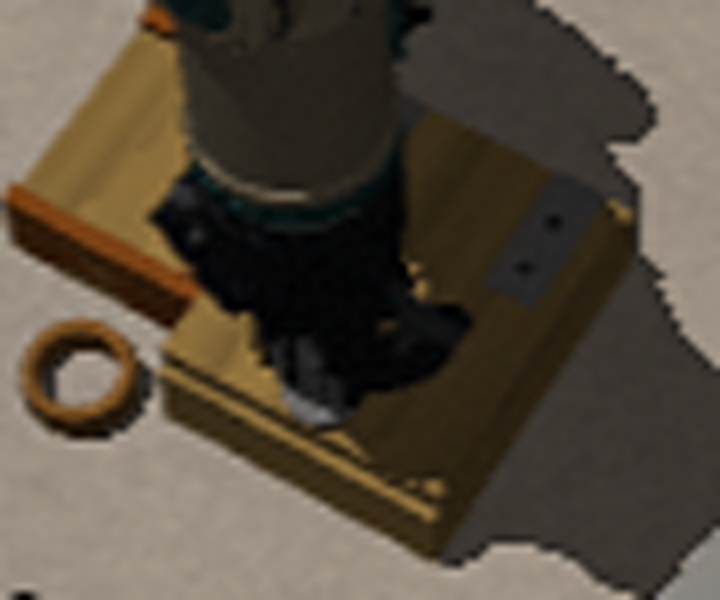

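```bash
python3 - <<'E'
from h import *
S=robot.camera_model("side");C=robot.camera_model("scene")
th=np.radians(10);ex=np.array([np.cos(th),np.sin(th)]);ey=np.array([-ex[1],ex[0]]);o=np.array([636,-26])
for x in(65,-65):
  for z in(54,58,61.5):
    P=np.r_[o+x*ex-75*ey,z]; a=proj(S,P)[0];b=proj(C,P)[0]
    print(x,z,"s16",(a-[250,190])*6,"c16",(b-[250,195])*8)
  for z in (40,):
    P=np.r_[o+x*ex-80*ey,z];print("base",(proj(S,P)[0]-[250,190])*6,(proj(C,P)[0]-[250,195])*8)
E
```

```text
65 54 s16 [646.58 304.63] c16 [436.63 491.54]
65 58 s16 [647.09 298.14] c16 [436.4  487.14]
65 61.5 s16 [647.53 292.43] c16 [436.21 483.27]
base [649.57 335.93] [430.77 516.79]
-65 54 s16 [343.62 388.  ] c16 [158.66 340.71]
-65 58 s16 [343.44 381.53] c16 [157.79 336.06]
-65 61.5 s16 [343.29 375.85] c16 [157.02 331.97]
base [348.26 419.63] [154.8  366.36]
```

```bash
python3 - <<'E'
from h import *
s=robot.state();print(s["t"],s["contact_force"],s["tcp_pos"],s["finger_gap"])
print(robot.close_job())
E
```

```text
19.65 [-4.41 -2.37 27.64] [646.77 -83.14  60.07] 14.900292487034596
the job is handed in; nothing more can be done
None
```

I slid the cover home and swung the upper half over onto its pads. Then I put the collared pin down through both halves and handed the job in at 19.65 s, still gripping and pressing it.

**Last checks, before hand-in:**
- **Press shut:** pushing got clearly stiffer once the tool tip (TCP) was below about 62 mm, which fits the collar reaching the fully shut board. In the side view the free edge sits about where a board top at 54 mm should appear, well below the ajar position.
- **Push held:** the wrist read about 28 N upward at hand-in, against about 8 N needed to shut the press.
- **Cover:** it stopped hard and took 28 N without moving further, with a visible gap of about 2 mm at its end. It travelled about 63 mm rather than 75 mm, so I take it that it started partly closed.
- **Bystanders:** the pictures after lifting the pin and in the press show the dowel, tape and offcut where they were. I did not check the jar, scraper, brush, ruler and cutter one by one at the end.

**Readings that disagreed:**
- The finger opening read about 15 mm on an 18 mm knob. I put this down to the pads giving, since the pin stayed upright.
- Between 11 N and 27 N the TCP sank nearly 2 mm more and drifted about 1.5 mm in x. That is probably give in the grip or arm, but a small slip is possible.
- One reading of the board hole, about 18 mm off, was taken while the arm was moving, and I discarded it.

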